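Turn round a row of malt samples

ROBOT

A 6-joint arm with a two-finger parallel gripper is mounted at the origin on the work surface. World frame = base frame: x ahead of the robot, y to its left, z up, the work surface at z = 0. Lengths are in m, angles in rad, forces in N, time in s.
With the tool pointing down it reaches from about 0.325 to 0.925 m from the base axis. Payload 3.1 kg.
Tool frame: the origin (TCP) lies midway between the tips of the shut fingers; the grasp point (between the pads) lies 19 mm behind it; z points along the fingers, y is the line along which they close (so a half turn about z gives the same grasp; the last joint's range is limited). The gripper opens to 85 mm and grips with 20 to 120 N. Pads are 22 mm wide; open, the fingers measure 114 mm over their backs; the gripper's body (76 mm by 85 mm) begins 54 mm behind the grasp point. The pads swing forward as they close: fully open they stand 13 mm farther back than shut.
Start: joints at [-1.225, 0.217, 1.613, -0, 1.311, -0.112], TCP at [0.276, -0.561, 0.231] pointing down, gripper open.
Joint ranges: [-2.75, 2.75], [-0.78, 2.1], [0.31, 2.55], [-1.13, 4.27], [0.13, 2.63], [-2.58, 2.58]. Speed limits (rad/s): [2.79, 2.79, 3.14, 3.14, 3.14, 3.14].

INTERFACE

Orientations are given as a unit quaternion [x, y, z, w].
In Python, from station import manip, imaging gives the robot as it stands. The module is installed in compiled form; this text tells all that it offers.
- The arm moves only by the tool apply_moves, never from a script. Its argument "plan" is a list of rows, each a list of 4 numbers: the shift along the tool's x, y, z in cm, then the turn about the tool's z in degrees. A call has 1 to 8 rows; each row shifts and turns the commanded pose from where the row before left it, along the tool's axes as they then stand; what a row does not reach is not made up. A row lasts 1/12 s, in which the tool goes at most 41.7 mm and 7.16 degrees, less where a joint would pass 70% of its speed; a pose out of reach is approached as far as the arm can. A call is refused whole if a number of a shift passes 4.17 or a number of a turn 7.16, either way. A call with a gripper value outside its range is refused whole. "fingers" is the finger opening in cm, from 0 to 8.54, set as the call begins (left out, the last holds). The fingers move at their own pace and stop on an object; "newtons" is the grip in N (left out, the last holds). Time passes only in rows, so rows that do not move let the fingers close. It gives the time, the measured TCP pose, the force, the opening and the grip force at its end, in the units of the state.
- manip.state(): the state, without advancing time (a new reading comes with each control period).
- imaging.grab_frame(name): name is "side" or "top" or "wrist"; returns a dict with "pixels" (400x640x3 uint8, blue, green, red), "mtx" (3x3 intrinsics, pixels), "dist_coeffs" ([k1, k2, p1, p2, k3] as OpenCV has them; the pictures are not rectified), "extrinsics" (4x4, takes a point from camera to world coordinates). Camera axes: x right, y up, looking along -z (the intrinsics and any distortion apply to the point x, -y, -z); pixel columns grow to the right and rows downward; lengths in m; the calibration is good to about 2 mm. A picture is of the moment at which its call begins. There is no depth.
- manip.close_job(): hands the job in; it is judged then, once.
The state is a dict: "time": time; "joint_pos": joint angles; "joint_vel": joint speeds; "effort": joint torques, N m; "eef_pos": TCP position; "tcp_rot": TCP orientation; "contact_force": force on the tool from outside, world axes, zero at the start; "moment": the same for the moment, N m; "gripper_width": finger opening in m; "gripper_force": force on a finger pad.
Only numpy, scipy, OpenCV 4.12 (cv2) and the standard library are available. Lean on these libraries where they do the work, as an engineer would, in place of code of your own. Each camera call takes 0.05 s, during which the arm holds its last target. There are 200 camera calls.

TASK

Move the four malt sample jars from the green delivery rack to the dark wooden tasting rack in reverse order, so that the taster opposite reads the row just as it was delivered: the jar now at the left end of the green rack goes to the right end of the wooden rack, the second from the left to the second from the right, and so on (left and right as the robot sees them). Each stands upright on the floor of its own compartment; keep the jars upright on the way, and set them down gently, for they are glass: do not drop them in.

Things in the scene. Friction and masses are not known exactly. Their poses are not given: they have to be found in the camera images.
- delivery_rack: Green fixed rack, black floors: a row of 4 square compartments, 64 mm inside, centres at y = +103.5, +34.5, -34.5, -103.5 mm, x = 0. Origin mid-row at table height; +y runs along the row to the robot's left (yaw under 0.13 rad). Walls 5 mm thick, 20 mm high; floor top at 6 mm. Length 281 mm; x from -37 to +59 mm with the tag ledge on its far side. Nearer or farther than the other rack.
- tasting_rack: Dark wooden fixed rack, pale plywood floors, empty at the start: a row of 4 square compartments, 64 mm inside, centres at y = +103.5, +34.5, -34.5, -103.5 mm, x = 0. Origin mid-row at table height; +y runs along the row to the robot's left (yaw under 0.13 rad). Walls 5 mm thick, 20 mm high; floor top at 6 mm. 74 x 281 mm overall, no ledge.
- red_jar: Closed glass jar of brown malt with a red lid, upright in the delivery rack; a cylinder 48 mm in diameter, 78 mm high (lid: top 18 mm), about 0.16 kg. Origin at the centre of its underside, z up along its axis. Grip from above with the fingers closing across the row: jars in the row stand only about 21 mm apart.
- yellow_jar: Closed glass jar of pale malt with a yellow lid, upright in the delivery rack; a cylinder 48 mm in diameter, 78 mm high (lid: top 18 mm), about 0.16 kg. Origin at the centre of its underside, z up along its axis. Grip from above with the fingers closing across the row: jars in the row stand only about 21 mm apart.
- blue_jar: Closed glass jar of amber malt with a blue lid, upright in the delivery rack; a cylinder 48 mm in diameter, 78 mm high (lid: top 18 mm), about 0.16 kg. Origin at the centre of its underside, z up along its axis. Grip from above with the fingers closing across the row: jars in the row stand only about 21 mm apart.
- white_jar: Closed glass jar of near-black malt with a white lid, upright in the delivery rack; a cylinder 48 mm in diameter, 78 mm high (lid: top 18 mm), about 0.16 kg. Origin at the centre of its underside, z up along its axis. Grip from above with the fingers closing across the row: jars in the row stand only about 21 mm apart.
- red_tag: Flat red tag (16 x 44 x 3 mm) fixed on the ledge of the delivery rack, 48 mm in the rack's +x direction from the compartment in which the red-lidded jar stands at the start, so it goes on showing that jar's first place. Origin at the centre of its underside, axes as the rack's. It does not move.
- yellow_tag: Flat yellow tag (16 x 44 x 3 mm) fixed on the ledge of the delivery rack, 48 mm in the rack's +x direction from the compartment in which the yellow-lidded jar stands at the start, so it goes on showing that jar's first place. Origin at the centre of its underside, axes as the rack's. It does not move.
- blue_tag: Flat blue tag (16 x 44 x 3 mm) fixed on the ledge of the delivery rack, 48 mm in the rack's +x direction from the compartment in which the blue-lidded jar stands at the start, so it goes on showing that jar's first place. Origin at the centre of its underside, axes as the rack's. It does not move.
- white_tag: Flat white tag (16 x 44 x 3 mm) fixed on the ledge of the delivery rack, 48 mm in the rack's +x direction from the compartment in which the white-lidded jar stands at the start, so it goes on showing that jar's first place. Origin at the centre of its underside, axes as the rack's. It does not move.
Things that resemble listed ones, but are neither listed nor needed, are in the scene too. Leave any pink look-alike of the blue_jar alone. Leave any pink look-alike of the red_jar alone.

How it is judged:
By the outcome, as a careful person would: the job done as asked, in the order asked, and still so for the second after the job is handed in, with the robot touching nothing.
It also fails if it takes over 96 s, if anything falls off the work surface, if the arm or the gripper's body presses on something with over 40 N, if the wrist force passes 120 N, or if a joint passes its speed limit or range.

## Working session

There is one attempt and no reset: what is moved stays moved. The work goes in short steps, Python scripts to look and compute and a tool call to move; the robot and the scene stay as the last step left them, time stands still between calls to the robot, and variables do not carry over. Pictures are saved under pics/ and viewed, at most 14 in all, crops included, and the job is handed in when it is done.

Besides the shell and the picture viewer there is one more tool, called after "Emit:" as name(argument=value, ...), one argument or row to a line, values as JSON. apply_moves: Moves the arm, as the interface text tells. Its arguments: {"type":"object","properties":{"plan":{"type":"array","items":{"type":"array","items":{"type":"number"}}},"fingers":{"type":"number"},"newtons":{"type":"number"}},"required":["plan"]}

```bash
mkdir -p pics
cat > h.py <<'E'
import numpy as np, cv2
from station import manip, imaging
def grab(n,save=None):
    f=imaging.grab_frame(n)
    if save: cv2.imwrite('pics/'+save,f['pixels'])
    return f
def ray(f,px):
    u=cv2.undistortPoints(np.array(px,float).reshape(-1,1,2),np.array(f['mtx']),np.array(f['dist_coeffs'])).reshape(-1,2)
    d=np.c_[u[:,0],-u[:,1],-np.ones(len(u))]
    E=np.array(f['extrinsics']); return E[:3,3],d@E[:3,:3].T
def onplane(f,px,z):
    o,d=ray(f,px); return o+d*((z-o[2])/d[:,2])[:,None]
def proj(f,P):
    E=np.linalg.inv(np.array(f['extrinsics'])); q=np.atleast_2d(P)@E[:3,:3].T+E[:3,3]
    q=q*[1,-1,-1]
    return cv2.projectPoints(q,np.zeros(3),np.zeros(3),np.array(f['mtx']),np.array(f['dist_coeffs']))[0].reshape(-1,2)
E
python3 - <<'E'
from h import *
a=grab('top','top0.png');b=grab('side','side0.png')
for f in(a,b):print(np.round(f['extrinsics'],3),f['mtx'][0],f['dist_coeffs'])
print(manip.state())
E
```

```text
[[-0.013  0.993 -0.12   0.434]
 [-1.    -0.015 -0.015 -0.029]
 [-0.016  0.12   0.993  0.719]
 [ 0.     0.     0.     1.   ]] [375.30900223   0.         314.89387229] [-0.01108197  0.          0.          0.          0.        ]
[[-0.885  0.337 -0.322  0.286]
 [-0.466 -0.649  0.601  0.442]
 [-0.006  0.682  0.731  0.603]
 [ 0.     0.     0.     1.   ]] [446.75620811   0.         322.63363723] [-0.12391684  0.          0.          0.          0.        ]
{'time': 0.1, 'joint_pos': array([-1.22518699e+00,  2.17676587e-01,  1.61483610e+00, -2.59808951e-06,
        1.31134542e+00, -1.12216449e-01]), 'joint_vel': array([ 0.00104016, -0.00129094, -0.00317189,  0.00027714, -0.00013178,
       -0.00136964]), 'effort': array([-4.18340433e-04, -3.98074651e+01, -3.04970062e+01, -1.63981458e-04,
        4.19731092e-03,  9.53562306e-06]), 'eef_pos': array([ 0.27599477, -0.55989527,  0.23006761]), 'tcp_rot': array([ 9.73912955e-01,  2.26919090e-01, -1.33131818e-04, -1.12487484e-03]), 'contact_force': array([-0.26080318, -0.36402042,  0.29403725]), 'moment': array([-0.055642  , -0.01771261, -0.00514508]), 'gripper_force': 0.0, 'gripper_width': 0.08506933608657553}
```

View pics/top0.png

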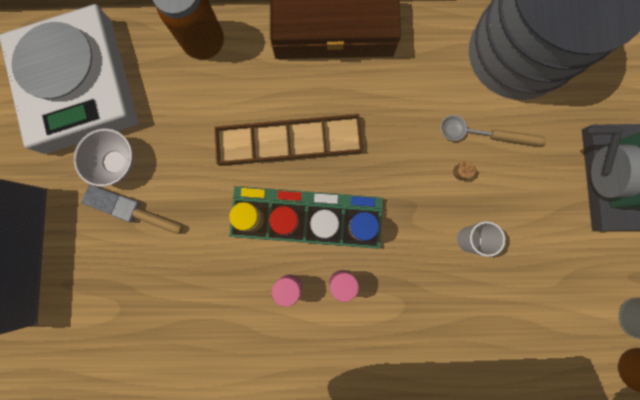

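View pics/side0.png

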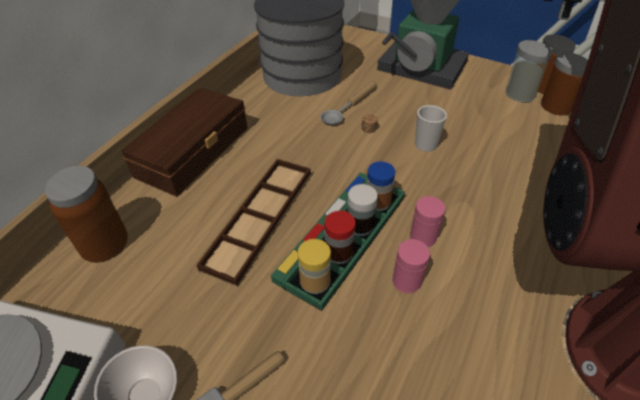

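```bash
cat > m.py <<'E'
from h import *
f=grab('top'); im=f['pixels']; hsv=cv2.cvtColor(im,cv2.COLOR_BGR2HSV)
def comps(m,lo,hi):
    n,l,s,c=cv2.connectedComponentsWithStats(m.astype('uint8'))
    return [(s[i],c[i],l==i) for i in range(1,n) if lo<s[i][4]<hi]
H,S,V=[hsv[...,i].astype(int) for i in range(3)]
roi=np.zeros(H.shape,bool); roi[180:255,220:400]=1
M={'yellow':(H>20)&(H<33)&(S>190)&(V>110)&roi,'red':((H<6)|(H>174))&(S>150)&(V>90)&roi,'white':(S<50)&(V>130)&roi,'blue':(H>100)&(H<125)&(S>120)&(V>80)&roi}
for k,m in M.items():
    for s,c,l in comps(m,40,2000):
        z=.023 if c[1]<206 else .084
        ct=max(cv2.findContours(l.astype('uint8'),0,2)[0],key=cv2.contourArea)
        cc,r=cv2.minEnclosingCircle(ct)
        print(k,s,np.round(c,1),'P',np.round(onplane(f,[c],z)[0],4),'circ',np.round(cc,1),round(r,1),np.round(onplane(f,[cc],z)[0],4))
roi2=np.zeros(H.shape,bool); roi2[110:170,210:370]=1
cam=np.array(f['extrinsics'])[:3,3]
out=[]
for s,c,l in comps((V>140)&roi2,300,2500):
    p=onplane(f,[c],.006)[0]
    sh=(p-cam)[:2]/(cam[2]-.02)*.014/2
    out.append(p[:2]-sh); print('floor',s,np.round(c,1),np.round(p,4),'corr',np.round(out[-1],4))
out=np.array(sorted(out,key=lambda q:-q[1])); print(np.linalg.norm(np.diff(out,axis=0),axis=1))
d=out[0]-out[-1]; print('centre',out.mean(0),'yaw',np.arctan2(-d[0],d[1]))
P=(H>150)&(H<176)&(S>80)&(V>120)
for s,c,l in comps(P,200,3000): print('pink',np.round(c,1),np.round(onplane(f,[c],.078)[0],3))
big=cv2.resize(im[105:310,205:405],None,fx=2.9,fy=2.9,interpolation=cv2.INTER_CUBIC); cv2.imwrite('pics/crop1.png',big)
E
python3 m.py
```

```text
yellow [241 188  24  10 188] [252.7 192.5] P [0.5316 0.0978 0.023 ] circ [252.6 192.5] 11.7 [0.5316 0.0979 0.023 ]
yellow [229 202  29  29 625] [243.1 215.8] P [0.4833 0.1027 0.084 ] circ [243.  215.9] 14.3 [0.483  0.1029 0.084 ]
red [278 191  23   9 174] [288.9 195.3] P [0.5253 0.0297 0.023 ] circ [289. 195.] 11.4 [0.5258 0.0295 0.023 ]
red [269 206  29  29 648] [283.2 219.9] P [0.4754 0.0344 0.084 ] circ [283.1 219.9] 14.4 [0.4754 0.0345 0.084 ]
white [314 194  24  10 213] [325.6 198.3] P [ 0.5186 -0.039   0.023 ] circ [325.5 198. ] 12.2 [ 0.5192 -0.0388  0.023 ]
white [310 210  29  28 609] [324.  223.4] P [ 0.4684 -0.0346  0.084 ] circ [324.  223.3] 14.0 [ 0.4686 -0.0348  0.084 ]
blue [351 197  24  10 201] [362.5 201.1] P [ 0.5124 -0.1077  0.023 ] circ [362.5 201. ] 12.2 [ 0.5125 -0.1077  0.023 ]
blue [351 212  28  28 626] [364.4 225.6] P [ 0.4639 -0.1028  0.084 ] circ [364.4 225.5] 14.2 [ 0.4639 -0.1028  0.084 ]
floor [327 119  32  32 868] [343.1 134.7] [ 0.6453 -0.0754  0.006 ] corr [ 0.6431 -0.0749]
floor [292 122  32  32 861] [307.9 138. ] [ 0.64   -0.0066  0.006 ] corr [ 0.6379 -0.0068]
floor [258 126  30  31 841] [272.5 141.3] [0.6345 0.0628 0.006 ] corr [0.6325 0.0619]
floor [223 128  29  33 845] [237.  144.1] [0.63   0.1324 0.006 ] corr [0.6281 0.1308]
[0.06904359 0.06887465 0.0683648 ]
centre [0.6354026  0.02773288] yaw 0.07323019141559743
pink [343.6 286. ] [ 0.364 -0.066  0.078]
pink [285.9 291.3] [0.356 0.031 0.078]
```

View pics/crop1.png

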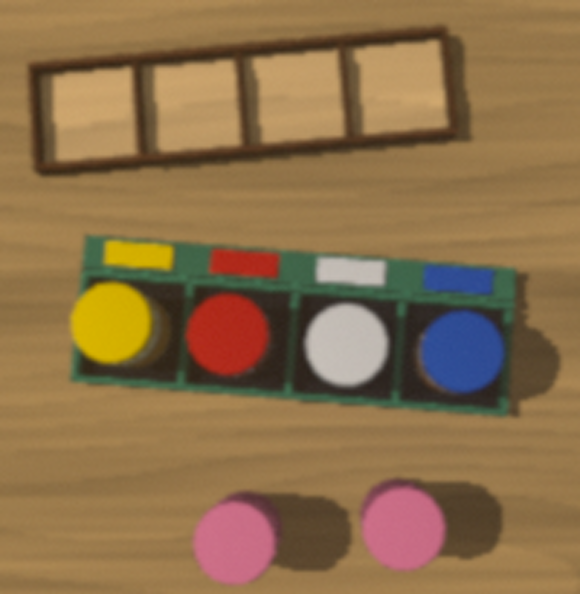

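Top view, left to right: yellow (243,216), red (283,220), white (324,223) and blue (364,226) stand in the green rack, each beside its own tag. The rack spacing and the 48 mm tag offset both check out. The pink look-alikes at (286,291) and (344,286) are outside the rack, so I'll leave them alone. The empty wooden rack has its floors at (237..343, 135..144).

Start with yellow.

```bash
cat > go.py <<'E'
import sys
from h import *
G={'yellow':(.4833,.1027),'red':(.4754,.0344),'white':(.4685,-.0347),'blue':(.4639,-.1028)}
c=np.array([.6354,.0277]);yw=.0732;yg=-.093
r=np.array([-np.sin(yw),np.cos(yw)])
W={k:tuple(c+r*v) for k,v in dict(yellow=-.1035,red=-.0345,white=.0345,blue=.1035).items()}
def rem(xy,z,yaw):
    s=manip.state();q=s['tcp_rot'];y0=2*np.arctan2(q[1],q[0]);y0=(y0+np.pi)%(2*np.pi)-np.pi
    d=np.array([*xy,z])-s['eef_pos']
    t=lambda y:np.round(100*np.array([d[0]*np.cos(y)+d[1]*np.sin(y),d[0]*np.sin(y)-d[1]*np.cos(y),-d[2]]),2)
    print('t',round(s['time'],2),'p',np.round(s['eef_pos'],4),'w',round(s['gripper_width'],4),'F',np.round(s['contact_force'],1),'now-axes',t(y0),'target-axes',t(yaw),'turn',round(np.degrees(y0-yaw),2))
if __name__=='__main__':
    k,w,z=sys.argv[1:4]
    rem((G if w=='G' else W)[k],float(z),yg if w=='G' else yw)
    print('W',{k:np.round(v,4) for k,v in W.items()})
E
python3 go.py yellow G .135
```

```text
t 0.15 p [ 0.2761 -0.56    0.2303] w 0.0855 F [ 0.1  0.9 -0.1] now-axes [ 47.88 -50.29   9.53] target-axes [ 14.48 -67.91   9.53] turn 31.56
W {'yellow': array([ 0.643 , -0.0755]), 'red': array([ 0.6379, -0.0067]), 'white': array([0.6329, 0.0621]), 'blue': array([0.6278, 0.1309])}
```

Emit:
apply_moves(
  plan=[
    [0,0,0,6.3],
    [0,0,0,6.3],
    [0,0,0,6.3],
    [0,0,0,6.3],
    [0,0,0,6.3],
    [0.8,-4,0,0],
    [0.8,-4,0,0],
    [0.8,-4,0,0],
  ],
  fingers=5.6,
  newtons=30,
)

```text
time: 0.82
eef_pos: [0.311, -0.4421, 0.2304]
tcp_rot: [0.999, -0.047, -0.0, -0.001]
contact_force: [0.9, -0.2, -0.8]
gripper_width: 0.0559
gripper_force: 0.0
```

Emit:
apply_moves(
  plan=[
    [0.8,-4,0,0],
    [0.8,-4,0,0],
    [0.8,-4,0,0],
    [0.8,-4,0,0],
    [0.8,-4,0,0],
    [0.8,-4,0,0],
    [0.8,-4,0,0],
    [0.8,-4,0,0],
  ],
)

```text
time: 1.48
eef_pos: [0.4042, -0.1286, 0.2312]
tcp_rot: [0.999, -0.046, 0.0, 0.0]
contact_force: [1.6, -0.4, -0.9]
gripper_width: 0.0563
gripper_force: 0.0
```

Emit:
apply_moves(
  plan=[
    [0.9,-4,0,0],
    [0.9,-4,0,0],
    [0.9,-4,0,0],
    [0.9,-4,0,0],
    [0.9,-4,0,0],
    [0,0,2,0],
    [0,0,2,0],
    [0,0,0,0],
  ],
)

```text
time: 2.15
eef_pos: [0.4641, 0.0656, 0.187]
tcp_rot: [0.999, -0.045, -0.004, 0.0]
contact_force: [-1.2, 0.2, 0.3]
gripper_width: 0.0558
gripper_force: 0.0
```

```bash
python3 go.py yellow G .135
```

```text
t 2.15 p [0.4641 0.0656 0.187 ] w 0.0558 F [-1.2  0.2  0.3] now-axes [ 1.58 -3.87  5.2 ] target-axes [ 1.57 -3.88  5.2 ] turn 0.2
W {'yellow': array([ 0.643 , -0.0755]), 'red': array([ 0.6379, -0.0067]), 'white': array([0.6329, 0.0621]), 'blue': array([0.6278, 0.1309])}
```

Emit:
apply_moves(
  plan=[
    [0.8,-2,0,0],
    [0.8,-2,2,0],
    [0,0,2,0],
    [0,0,0,0],
    [0,0,0,0],
  ],
)

```text
time: 2.57
eef_pos: [0.4859, 0.1023, 0.1506]
tcp_rot: [0.999, -0.046, -0.002, 0.0]
contact_force: [0.4, -0.5, -0.4]
gripper_width: 0.0563
gripper_force: 0.0
```

```bash
python3 go.py yellow G .035; python3 -c "
from h import *
f=grab('wrist','w1.png'); print(np.round(proj(f,[[.4833,.1027,.084],[.4754,.0344,.084]]),1))"
```

```text
t 2.57 p [0.4859 0.1023 0.1506] w 0.0563 F [ 0.4 -0.5 -0.4] now-axes [-0.26 -0.02 11.56] target-axes [-0.26 -0.02 11.56] turn 0.03
W {'yellow': array([ 0.643 , -0.0755]), 'red': array([ 0.6379, -0.0067]), 'white': array([0.6329, 0.0621]), 'blue': array([0.6278, 0.1309])}
[[321.2 215.7]
 [409.9 217.4]]
```

View pics/w1.png

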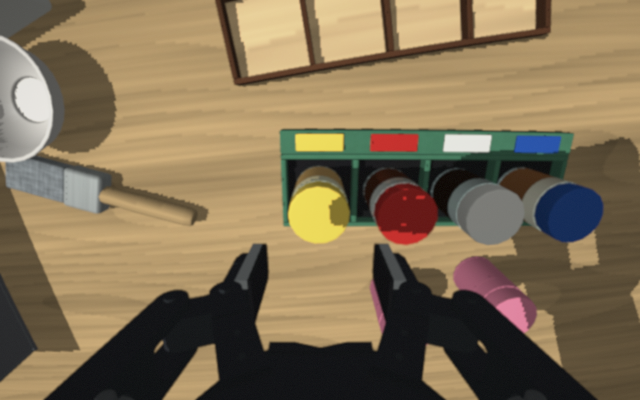

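The wrist view shows the yellow lid at (319,214) and the red lid at (406,213). Predictions were (321,216) and (410,217), so they agree to about 2 mm. Descend.

Emit:
apply_moves(
  plan=[
    [-0.25,-0.15,1.5,0],
    [0,0,1.5,0],
    [0,0,1.5,0],
    [0,0,0,0],
    [0,0,1,0],
    [0,0,1,0],
    [0,0,0,0],
  ],
)

```text
time: 3.2
eef_pos: [0.4839, 0.1042, 0.0853]
tcp_rot: [0.999, -0.046, -0.001, 0.0]
contact_force: [-0.5, -0.6, -0.6]
gripper_width: 0.0559
gripper_force: 0.0
```

```bash
python3 go.py yellow G .035
```

```text
t 3.2 p [0.4839 0.1042 0.0853] w 0.0559 F [-0.5 -0.6 -0.6] now-axes [-0.05  0.15  5.03] target-axes [-0.05  0.15  5.03] turn 0.03
W {'yellow': array([ 0.643 , -0.0755]), 'red': array([ 0.6379, -0.0067]), 'white': array([0.6329, 0.0621]), 'blue': array([0.6278, 0.1309])}
```

Emit:
apply_moves(
  plan=[
    [0,0,0.8,0],
    [0,0,0.8,0],
    [0,0,0.8,0],
    [0,0,0.8,0],
    [0,0,0.8,0],
    [0,0,0.8,0],
    [0,0,0.2,0],
    [0,0,0,0],
  ],
)

```text
time: 3.87
eef_pos: [0.4882, 0.1054, 0.0394]
tcp_rot: [0.999, -0.046, 0.002, -0.001]
contact_force: [-3.2, 3.6, 16.6]
gripper_width: 0.056
gripper_force: 7.9
```

Emit:
apply_moves(
  plan=[
    [0,0,0,0],
    [0,0,0,0],
    [0,0,0,0],
    [0,0,0,0],
    [0,0,0,0],
  ],
  fingers=4.0,
  newtons=30,
)

```text
time: 4.28
eef_pos: [0.4893, 0.1053, 0.0404]
tcp_rot: [0.999, -0.046, 0.004, -0.0]
contact_force: [-2.6, 3.3, 18.4]
gripper_width: 0.0474
gripper_force: 38.9
```

```bash
python3 go.py yellow G .035
```

```text
t 4.28 p [0.4893 0.1053 0.0404] w 0.0474 F [-2.6  3.3 18.4] now-axes [-0.57  0.31  0.54] target-axes [-0.57  0.31  0.54] turn 0.09
W {'yellow': array([ 0.643 , -0.0755]), 'red': array([ 0.6379, -0.0067]), 'white': array([0.6329, 0.0621]), 'blue': array([0.6278, 0.1309])}
```

```bash
python3 -c "
from h import *
f=grab('side'); cv2.imwrite('pics/s1.png',cv2.resize(f['pixels'][120:330,230:470],None,fx=2.5,fy=2.5,interpolation=2))
print(manip.state()['eef_pos'])"
```

```text
[0.48929117 0.10529164 0.04037262]
```

View pics/s1.png

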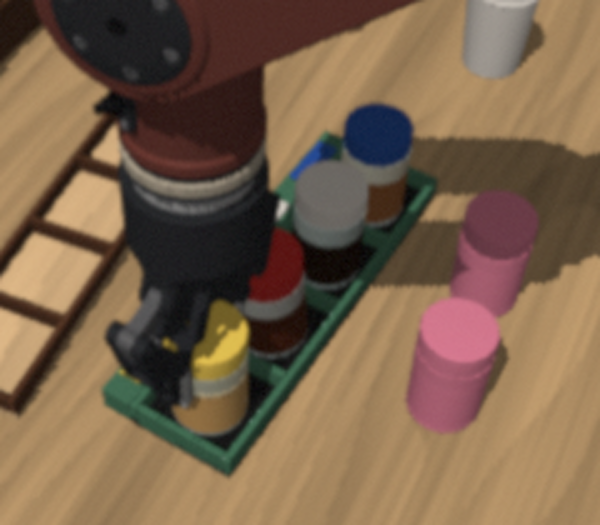

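Emit:
apply_moves(
  plan=[
    [0,0,-0.5,0],
    [0,0,-0.5,0],
    [0,0,-0.5,0],
    [0,0,0,0],
  ],
)

```text
time: 4.67
eef_pos: [0.4846, 0.1045, 0.0513]
tcp_rot: [0.999, -0.046, 0.0, -0.0]
contact_force: [0.7, -0.5, -2.0]
gripper_width: 0.0475
gripper_force: 31.1
```

```bash
python3 go.py yellow G .050;python3 -c "
from h import *
f=grab('wrist','w2.png')"
```

```text
t 4.67 p [0.4846 0.1045 0.0513] w 0.0475 F [ 0.7 -0.5 -2. ] now-axes [-0.11  0.19  0.13] target-axes [-0.11  0.19  0.13] turn 0.06
W {'yellow': array([ 0.643 , -0.0755]), 'red': array([ 0.6379, -0.0067]), 'white': array([0.6329, 0.0621]), 'blue': array([0.6278, 0.1309])}
```

View pics/w2.png

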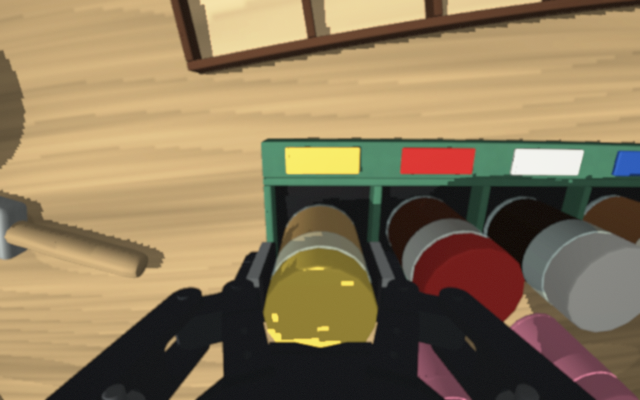

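```bash
python3 -c "
from h import *
s=manip.state(); p=s['eef_pos']; f=grab('wrist')
c,sn=np.cos(-.093),np.sin(-.093)
for dx in(-8,-6,-4,-2,0,2):
  a=[p[0]+c*(dx+24)/1e3,p[1]+sn*(dx+24)/1e3,p[2]+.0435-.018]
  b=[p[0]+c*(dx+24)/1e3,p[1]+sn*(dx+24)/1e3,p[2]+.0435]
  print(dx,np.round(proj(f,[a,b]),1).tolist())
im=f['pixels'][:, 315:325].mean(1); hs=cv2.cvtColor(f['pixels'],cv2.COLOR_BGR2HSV)
for r in range(200,300,3): print(r,hs[r,320],end=' ')
"
```

```text
-8 [[322.3, 251.4], [322.5, 273.3]]
-6 [[322.3, 247.5], [322.5, 268.9]]
-4 [[322.3, 243.4], [322.6, 264.4]]
-2 [[322.3, 239.3], [322.6, 259.8]]
0 [[322.3, 235.2], [322.6, 255.2]]
2 [[322.3, 231.1], [322.6, 250.5]]
200 [120   8  34] 203 [90 26 40] 206 [20 87 97] 209 [ 18 127 104] 212 [ 19 128 102] 215 [ 18 126 103] 218 [ 18 129 103] 221 [ 18 127 104] 224 [ 18 126 103] 227 [ 18 129 103] 230 [ 18 109 108] 233 [ 22  71 155] 236 [ 25  54 122] 239 [ 25  43 112] 242 [ 28  44 111] 245 [ 35  34 142] 248 [ 26  87 138] 251 [ 24 160 124] 254 [ 25 162 123] 257 [ 25 160 124] 260 [ 25 162 124] 263 [ 24 163 125] 266 [ 24 162 172] 269 [ 25 160 187] 272 [ 24 160 147] 275 [ 25 161 147] 278 [ 25 162 146] 281 [ 25 162 146] 284 [ 25 162 146] 287 [ 24 162 146] 290 [ 24 161 146] 293 [ 24 164 145] 296 [ 24 162 146] 299 [ 24 162 146]
```

Yellow is held about 6 mm toward −x in the tool, so I'll compensate for that when placing. Lift and carry.

Emit:
apply_moves(
  plan=[
    [0,0,-1.5,0],
    [0,0,-2,0],
    [0,0,-2.5,0],
    [0,0,-2.5,0],
    [0,0,-1.5,0],
    [0,0,0,-3.2],
    [0,0,0,-3.2],
    [0,0,0,-3.2],
  ],
)

```text
time: 5.43
eef_pos: [0.4843, 0.1044, 0.151]
tcp_rot: [0.999, 0.039, -0.0, 0.0]
contact_force: [0.6, -0.0, -2.0]
gripper_width: 0.0475
gripper_force: 31.5
```

```bash
sed -i "s/    rem((G if/    if len(sys.argv)>4: W[k]=tuple(np.array(W[k])+float(sys.argv[4])*np.array([np.cos(yw),np.sin(yw)]))\n    rem((G if/" go.py; python3 go.py yellow W .05 .006
```

```text
t 5.43 p [0.4843 0.1044 0.151 ] w 0.0475 F [ 0.6 -0.  -2. ] now-axes [15.01 19.18 10.1 ] target-axes [15.1  19.11 10.1 ] turn 0.29
W {'yellow': array([ 0.649 , -0.0751]), 'red': array([ 0.6379, -0.0067]), 'white': array([0.6329, 0.0621]), 'blue': array([0.6278, 0.1309])}
```

Emit:
apply_moves(
  plan=[
    [1,1.2,0,0],
    [2,2.5,0,0],
    [2.4,3.1,0,0],
    [2.4,3.1,0,0],
    [2.4,3.1,0,0],
    [2.4,3.1,0,0],
    [1.6,2,0,0],
    [0.9,1,0,0],
  ],
)

```text
time: 6.1
eef_pos: [0.6519, -0.079, 0.1502]
tcp_rot: [0.999, 0.036, 0.0, 0.001]
contact_force: [-0.2, 0.5, -1.7]
gripper_width: 0.047
gripper_force: 31.6
```

Emit:
apply_moves(
  plan=[
    [0,0,1,0],
    [0,0,2,0],
    [0,0,2,0],
    [0,0,2,0],
    [0,0,1,0],
    [0,0,0,0],
    [0,0,0,0],
  ],
)

```text
time: 6.68
eef_pos: [0.6484, -0.074, 0.0699]
tcp_rot: [0.999, 0.038, -0.001, -0.0]
contact_force: [0.7, 0.4, -1.8]
gripper_width: 0.0473
gripper_force: 31.6
```

```bash
python3 go.py yellow W .04 .006;python3 -c "
from h import *
f=grab('wrist','w3.png')"
```

```text
t 6.68 p [ 0.6484 -0.074   0.0699] w 0.0473 F [ 0.7  0.4 -1.8] now-axes [0.04 0.12 2.99] target-axes [0.04 0.12 2.99] turn 0.14
W {'yellow': array([ 0.649 , -0.0751]), 'red': array([ 0.6379, -0.0067]), 'white': array([0.6329, 0.0621]), 'blue': array([0.6278, 0.1309])}
```

View pics/w3.png

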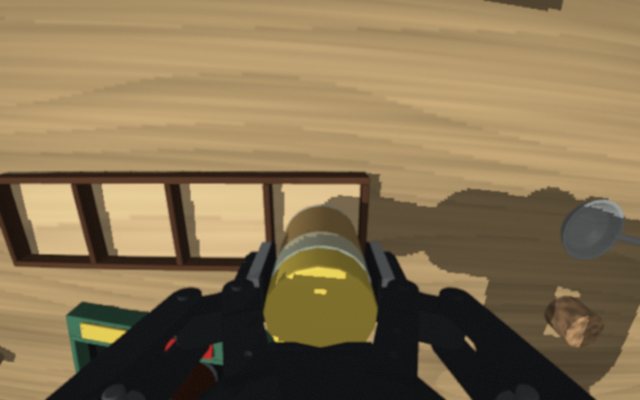

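The jar hangs over the right-end compartment: its bottom is near column 320 and the compartment spans 272–365. Lower it.

Emit:
apply_moves(
  plan=[
    [0.05,0.1,0.6,0],
    [0,0,0.6,0],
    [0,0,0.6,0],
    [0,0,0.4,0],
    [0,0,0.3,0],
    [0,0,0.2,0],
    [0,0,0.1,0],
    [0,0,0,0],
  ],
)

```text
time: 7.4
eef_pos: [0.6501, -0.0755, 0.043]
tcp_rot: [0.999, 0.038, -0.0, -0.0]
contact_force: [-0.1, 0.1, -2.2]
gripper_width: 0.0472
gripper_force: 31.6
```

Emit:
apply_moves(
  plan=[
    [0,0,0.1,0],
    [0,0,0.05,0],
    [0,0,0,0],
  ],
)

```text
time: 7.65
eef_pos: [0.6504, -0.0755, 0.0419]
tcp_rot: [0.999, 0.038, 0.0, 0.0]
contact_force: [1.0, 0.7, -1.7]
gripper_width: 0.0475
gripper_force: 31.6
```

Emit:
apply_moves(
  plan=[
    [0,0,0.1,0],
    [0,0,0.05,0],
    [0,0,0,0],
  ],
)

```text
time: 7.9
eef_pos: [0.6505, -0.0755, 0.0405]
tcp_rot: [0.999, 0.038, 0.0, 0.0]
contact_force: [0.7, -0.5, -1.1]
gripper_width: 0.0471
gripper_force: 31.8
```

Emit:
apply_moves(
  plan=[
    [0,0,0.05,0],
    [0,0,0.05,0],
    [0,0,0,0],
  ],
)

```text
time: 8.15
eef_pos: [0.6505, -0.0755, 0.0404]
tcp_rot: [0.999, 0.038, -0.0, 0.0]
contact_force: [-2.7, 0.5, 5.3]
gripper_width: 0.0473
gripper_force: 32.0
```

Touched down at z = 0.0404, as expected. Release, rise, then head for red.

Emit:
apply_moves(
  plan=[
    [0,0,0,0],
    [0,0,0,0],
    [0,0,0,0],
    [0,0,-1,0],
    [0,0,-2,0],
    [0,0,-3,0],
    [0,0,-3,0],
    [0,0,-2,0],
  ],
  fingers=5.4,
)

```text
time: 8.82
eef_pos: [0.6518, -0.0758, 0.1532]
tcp_rot: [0.999, 0.038, 0.002, 0.001]
contact_force: [1.0, 0.1, 0.8]
gripper_width: 0.0539
gripper_force: 0.0
```

Emit:
apply_moves(
  plan=[
    [0,0,0,4.8],
    [0,0,0,4.7],
    [0,0,0,0],
  ],
)

```text
time: 9.07
eef_pos: [0.651, -0.0756, 0.151]
tcp_rot: [0.999, -0.046, 0.001, 0.0]
contact_force: [0.1, 0.6, -1.0]
gripper_width: 0.0538
gripper_force: 0.0
```

```bash
python3 go.py red G .05
```

```text
t 9.07 p [ 0.651  -0.0756  0.151 ] w 0.0538 F [ 0.1  0.6 -1. ] now-axes [-18.49  -9.35  10.1 ] target-axes [-18.5   -9.33  10.1 ] turn 0.08
W {'yellow': array([ 0.643 , -0.0755]), 'red': array([ 0.6379, -0.0067]), 'white': array([0.6329, 0.0621]), 'blue': array([0.6278, 0.1309])}
```

```bash
python3 m.py | grep -E "^(red|white|blue)"; cp pics/crop1.png pics/crop2.png
```

```text
Traceback (most recent call last):
  File "m.py", line 22, in <module>
    out=np.array(sorted(out,key=lambda q:-q[1])); print(np.linalg.norm(np.diff(out,axis=0),axis=1))
                                                        ~~~~~~~~~~~~~~^^^^^^^^^^^^^^^^^^^^^^^^^^^^
numpy.exceptions.AxisError: axis 1 is out of bounds for array of dimension 1
```

That crop is the old one: the script stopped early because the arm blocks the top view. I'll use the wrist camera over the jar instead.

Emit:
apply_moves(
  plan=[
    [-1.2,-0.6,0,0],
    [-2.5,-1.3,0,0],
    [-3,-1.5,0,0],
    [-3,-1.5,0,0],
    [-3,-1.5,0,0],
    [-3,-1.5,0,0],
    [-1.8,-0.9,0,0],
    [-1,-0.6,0,0],
  ],
)

```text
time: 9.78
eef_pos: [0.4715, 0.036, 0.1484]
tcp_rot: [0.999, -0.044, -0.001, -0.0]
contact_force: [0.6, 0.5, -0.4]
gripper_width: 0.0536
gripper_force: 0.0
```

Emit:
apply_moves(
  plan=[
    [0,0,1,0],
    [0,0,1,0],
    [0,0,1,0],
    [0,0,0,0],
    [0,0,0,0],
  ],
)

```text
time: 10.2
eef_pos: [0.4743, 0.0343, 0.1178]
tcp_rot: [0.999, -0.045, -0.001, 0.0]
contact_force: [-0.3, -0.0, 0.5]
gripper_width: 0.054
gripper_force: 0.0
```

```bash
cat > lid.py <<'E'
import sys
from h import *
from go import G,W,rem,yg,yw
f=grab('wrist');im=f['pixels'];hsv=cv2.cvtColor(im,cv2.COLOR_BGR2HSV);H,S,V=[hsv[...,i].astype(int) for i in range(3)]
M={'red':((H<4)|(H>176))&(S>150)&(V>70),'white':(S<40)&(V>95),'blue':(H>100)&(H<125)&(S>120)&(V>50),'yellow':(H>20)&(H<33)&(S>140)&(V>100)}
for k in sys.argv[1:]:
    m=M[k].astype('uint8')
    m=cv2.morphologyEx(m,cv2.MORPH_CLOSE,np.ones((5,5)))
    n,l,s,c=cv2.connectedComponentsWithStats(m)
    for D,where in((G,'G'),(W,'W')):
        e=proj(f,[[*D[k],.084]])[0]
        for i in range(1,n):
            if s[i][4]>1500 and np.hypot(*(c[i]-e))<60:
                x,y,w,h=s[i][:4]; q=(x+w/2,y+h/2-0)
                # lid top: lower edge of the blob is the near rim of the top, width = diameter
                ct=onplane(f,[[x+w/2,y+h-1]],.084)[0]
                yaw=yg if where=='G' else yw
                est=ct[:2]+.024*np.array([np.cos(yaw),np.sin(yaw)])
                print(k,where,'bbox',s[i],'pred',np.round(e,1),'est',np.round(est,4),'bboxc',np.round(onplane(f,[q],.084)[0][:2],4),'G/W',np.round(D[k],4))
E
python3 lid.py red white; python3 go.py red G .05
python3 -c "
from h import *
grab('wrist','w4.png')"
```

```text
red G bbox [ 284  189   70   70 3826] pred [321.3 228.6] est [0.4776 0.0357] bboxc [0.4788 0.0356] G/W [0.4754 0.0344]
white G bbox [ 380  187   79   74 4529] pred [425.9 229.2] est [ 0.4695 -0.0331] bboxc [ 0.4727 -0.0304] G/W [ 0.4685 -0.0347]
t 10.25 p [0.4748 0.0343 0.1185] w 0.054 F [0.2 0.3 0.3] now-axes [ 0.06 -0.02  6.85] target-axes [ 0.06 -0.02  6.85] turn 0.12
W {'yellow': array([ 0.643 , -0.0755]), 'red': array([ 0.6379, -0.0067]), 'white': array([0.6329, 0.0621]), 'blue': array([0.6278, 0.1309])}
```

View pics/w4.png

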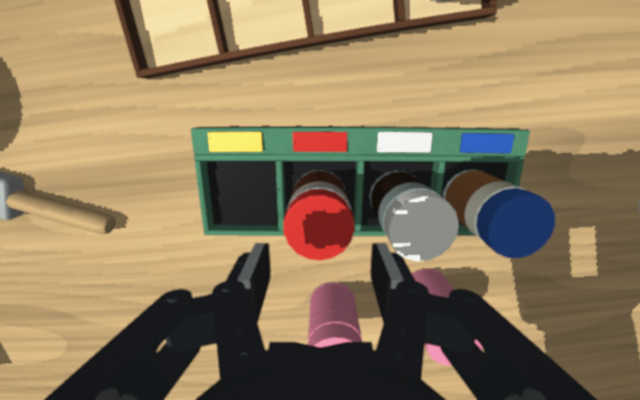

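Wrist view: the red lid is centred at (319,224) between the open fingers, white is at (420,222), and the pinks lie below and clear. Descend to z = 0.052 in two steps, watching the force.

Emit:
apply_moves(
  plan=[
    [0.2,-0.15,0.8,0],
    [0,0,1,0],
    [0,0,1,0],
    [0,0,0.7,0],
    [0,0,0.5,0],
    [0,0,0,0],
  ],
)

```text
time: 10.8
eef_pos: [0.475, 0.0362, 0.0774]
tcp_rot: [0.999, -0.045, -0.002, -0.0]
contact_force: [-0.8, -0.2, 0.6]
gripper_width: 0.0539
gripper_force: 0.0
```

Emit:
apply_moves(
  plan=[
    [0,0,0.5,0],
    [0,0,0.5,0],
    [0,0,0.5,0],
    [0,0,0.5,0],
    [0,0,0.5,0],
    [0,0,0,0],
  ],
)

```text
time: 11.3
eef_pos: [0.4756, 0.0362, 0.0531]
tcp_rot: [0.999, -0.045, -0.001, -0.0]
contact_force: [-1.0, 0.2, 0.4]
gripper_width: 0.0541
gripper_force: 0.0
```

Emit:
apply_moves(
  plan=[
    [0.05,0,0.2,0],
    [0,0,0,0],
    [0,0,0,0],
    [0,0,0,0],
    [0,0,0,0],
  ],
  fingers=4.0,
)

```text
time: 11.72
eef_pos: [0.4775, 0.036, 0.0528]
tcp_rot: [0.999, -0.045, 0.0, 0.0]
contact_force: [-1.0, 0.1, 5.0]
gripper_width: 0.0474
gripper_force: 31.3
```

Emit:
apply_moves(
  plan=[
    [0,0,-0.5,0],
    [0,0,-1.5,0],
    [0,0,-2.5,0],
    [0,0,-2.5,0],
    [0,0,-2,0],
    [0,0,-1,-3.2],
    [0,0,0,-3.2],
    [0,0,0,-3.2],
  ],
)

```text
time: 12.38
eef_pos: [0.4779, 0.0361, 0.1534]
tcp_rot: [0.999, 0.04, 0.001, 0.0]
contact_force: [0.6, 0.8, -0.1]
gripper_width: 0.0471
gripper_force: 31.1
```

```bash
cat > dx.py <<'E'
import sys
from h import *
off,yaw=float(sys.argv[1]),float(sys.argv[2])
s=manip.state(); p=s['eef_pos']; f=grab('wrist')
for dx in(-6,-3,0,3):
  a=p+[np.cos(yaw)*(dx+24)/1e3,np.sin(yaw)*(dx+24)/1e3,.078-off]
  print(dx,np.round(proj(f,[a-[0,0,.018],a]),1).tolist())
hs=cv2.cvtColor(f['pixels'],cv2.COLOR_BGR2HSV)
for r in range(200,285,3): print(r,*hs[r,320],end=' | ')
print()
E
python3 dx.py .0455 .073; python3 go.py red W .05
```

```text
-6 [[322.0, 237.1], [322.2, 255.2]]
-3 [[322.0, 231.4], [322.3, 248.8]]
0 [[322.1, 225.6], [322.3, 242.4]]
3 [[322.1, 219.8], [322.4, 235.9]]
200 9 174 44 | 203 9 168 44 | 206 9 159 45 | 209 9 159 45 | 212 8 164 42 | 215 15 42 84 | 218 21 19 92 | 221 36 15 87 | 224 30 12 87 | 227 66 9 145 | 230 1 163 111 | 233 1 194 108 | 236 1 197 109 | 239 1 195 110 | 242 1 197 114 | 245 1 192 209 | 248 1 193 223 | 251 1 194 222 | 254 1 194 222 | 257 1 195 222 | 260 1 194 210 | 263 1 195 167 | 266 1 195 118 | 269 1 193 116 | 272 1 194 117 | 275 1 195 118 | 278 1 196 116 | 281 1 195 118 | 284 1 196 116 | 
t 12.43 p [0.4773 0.0362 0.1527] w 0.0471 F [-0.1  1.3 -1.4] now-axes [15.65  5.58 10.27] target-axes [15.7   5.45 10.27] turn 0.49
W {'yellow': array([ 0.643 , -0.0755]), 'red': array([ 0.6379, -0.0067]), 'white': array([0.6329, 0.0621]), 'blue': array([0.6278, 0.1309])}
```

Emit:
apply_moves(
  plan=[
    [1,0.35,0,0.4],
    [2,0.7,0,0],
    [2.6,0.85,0,0],
    [2.8,0.95,0,0],
    [2.8,0.95,0,0],
    [2.4,0.8,0,0],
    [1.5,0.5,0,0],
    [0.7,0.25,0,0],
  ],
)

```text
time: 13.1
eef_pos: [0.6412, -0.0072, 0.1515]
tcp_rot: [0.999, 0.034, 0.001, 0.0]
contact_force: [-1.2, 0.3, -1.7]
gripper_width: 0.0469
gripper_force: 31.1
```

Emit:
apply_moves(
  plan=[
    [0,0,1,0],
    [0,0,2,0],
    [0,0,2,0],
    [0,0,1.5,0],
    [0,0,0.5,0],
    [0,0,0,0],
    [0,0,0,0],
  ],
)

```text
time: 13.68
eef_pos: [0.6378, -0.0059, 0.0819]
tcp_rot: [0.999, 0.035, -0.001, -0.0]
contact_force: [0.9, -0.5, -0.7]
gripper_width: 0.047
gripper_force: 31.2
```

```bash
python3 go.py red W .053 .001; python3 lid.py yellow; python3 -c "
from h import *
grab('wrist','w5.png')"
```

```text
t 13.68 p [ 0.6378 -0.0059  0.0819] w 0.047 F [ 0.9 -0.5 -0.7] now-axes [0.1  0.08 2.89] target-axes [0.1  0.08 2.89] turn -0.17
W {'yellow': array([ 0.643 , -0.0755]), 'red': array([ 0.6389, -0.0066]), 'white': array([0.6329, 0.0621]), 'blue': array([0.6278, 0.1309])}
yellow W bbox [ 401  203   91   86 5914] pred [448.9 256.4] est [ 0.6467 -0.0767] bboxc [ 0.6492 -0.0728] G/W [ 0.643  -0.0755]
```

View pics/w5.png

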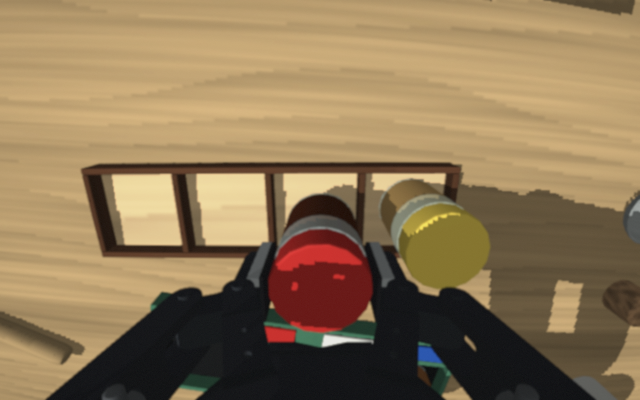

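Red hangs over the second compartment from the right, and yellow stands upright at (440,247). Lower gently.

Emit:
apply_moves(
  plan=[
    [0.1,0,0.6,0],
    [0,0,0.6,0],
    [0,0,0.5,0],
    [0,0,0.4,0],
    [0,0,0.3,0],
    [0,0,0.2,0],
    [0,0,0,0],
  ],
)

```text
time: 14.37
eef_pos: [0.6389, -0.006, 0.0554]
tcp_rot: [0.999, 0.035, -0.001, -0.0]
contact_force: [0.5, 0.1, -1.4]
gripper_width: 0.0469
gripper_force: 31.2
```

Emit:
apply_moves(
  plan=[
    [0,0,0.1,0],
    [0,0,0.05,0],
    [0,0,0.05,0],
    [0,0,0,0],
  ],
)

```text
time: 14.7
eef_pos: [0.6396, -0.0061, 0.0544]
tcp_rot: [0.999, 0.035, 0.0, 0.0]
contact_force: [-0.3, -1.0, -0.9]
gripper_width: 0.0472
gripper_force: 31.2
```

Emit:
apply_moves(
  plan=[
    [0,0,0.1,0],
    [0,0,0.05,0],
    [0,0,0,0],
  ],
)

```text
time: 14.95
eef_pos: [0.6397, -0.0061, 0.0529]
tcp_rot: [0.999, 0.035, 0.0, 0.0]
contact_force: [0.2, -0.2, -1.8]
gripper_width: 0.0473
gripper_force: 31.2
```

Emit:
apply_moves(
  plan=[
    [0,0,0.05,0],
    [0,0,0.05,0],
    [0,0,0,0],
  ],
)

```text
time: 15.2
eef_pos: [0.6399, -0.0061, 0.0528]
tcp_rot: [0.999, 0.035, 0.0, 0.0]
contact_force: [-1.4, 0.1, 4.8]
gripper_width: 0.0472
gripper_force: 31.7
```

Touched down. Release, rise, and turn for white.

Emit:
apply_moves(
  plan=[
    [0,0,0,0],
    [0,0,0,0],
    [0,0,0,0],
    [0,0,-1,0],
    [0,0,-2,0],
    [0,0,-3,0],
    [0,0,-3,0],
    [0,0,-1,0],
  ],
  fingers=5.4,
)

```text
time: 15.87
eef_pos: [0.6429, -0.0064, 0.1579]
tcp_rot: [0.999, 0.035, 0.004, 0.001]
contact_force: [0.8, -0.2, 1.3]
gripper_width: 0.0539
gripper_force: 0.0
```

Emit:
apply_moves(
  plan=[
    [0,0,0,4.7],
    [0,0,0,4.6],
    [0,0,0,0],
  ],
)

```text
time: 16.12
eef_pos: [0.6396, -0.0061, 0.1522]
tcp_rot: [0.999, -0.047, 0.0, 0.0]
contact_force: [0.6, -0.8, -0.2]
gripper_width: 0.0542
gripper_force: 0.0
```

```bash
python3 go.py white G .12
```

```text
t 16.12 p [ 0.6396 -0.0061  0.1522] w 0.0542 F [ 0.6 -0.8 -0.2] now-axes [-16.77   4.45   3.22] target-axes [-16.77   4.44   3.22] turn -0.02
W {'yellow': array([ 0.643 , -0.0755]), 'red': array([ 0.6379, -0.0067]), 'white': array([0.6329, 0.0621]), 'blue': array([0.6278, 0.1309])}
```

Emit:
apply_moves(
  plan=[
    [-1.2,0.3,0,0],
    [-2.2,0.6,0,0],
    [-2.7,0.7,0,0],
    [-2.7,0.7,0,0],
    [-2.7,0.7,0,0],
    [-2.6,0.6,0,0],
    [-1.7,0.45,0,0],
    [-0.9,0.25,0,0],
  ],
)

```text
time: 16.78
eef_pos: [0.4664, -0.0334, 0.1508]
tcp_rot: [0.999, -0.045, -0.001, -0.0]
contact_force: [0.8, 0.5, 0.2]
gripper_width: 0.0541
gripper_force: 0.0
```

Emit:
apply_moves(
  plan=[
    [0,0,1,0],
    [0,0,1,0],
    [0,0,1,0],
    [0,0,0,0],
    [0,0,0,0],
  ],
)

```text
time: 17.2
eef_pos: [0.4689, -0.0332, 0.1203]
tcp_rot: [0.999, -0.046, -0.001, -0.0]
contact_force: [-0.1, -0.8, 0.6]
gripper_width: 0.0542
gripper_force: 0.0
```

```bash
python3 lid.py white blue; python3 go.py white G .053
```

```text
white G bbox [ 286  187   72   74 4178] pred [323.9 229. ] est [ 0.4692 -0.0336] bboxc [ 0.4722 -0.0338] G/W [ 0.4685 -0.0347]
blue G bbox [ 385  188   72   69 3797] pred [425.6 226.6] est [ 0.4657 -0.1023] bboxc [ 0.4672 -0.0996] G/W [ 0.4639 -0.1028]
t 17.25 p [ 0.4695 -0.0334  0.121 ] w 0.0537 F [-0.5  0.  -0.3] now-axes [-0.08  0.14  6.8 ] target-axes [-0.08  0.14  6.8 ] turn 0.09
W {'yellow': array([ 0.643 , -0.0755]), 'red': array([ 0.6379, -0.0067]), 'white': array([0.6329, 0.0621]), 'blue': array([0.6278, 0.1309])}
```

The wrist estimate puts white at (0.469, −0.034), centred under the tool. Descend.

Emit:
apply_moves(
  plan=[
    [0.05,-0.05,0.8,0],
    [0,0,1,0],
    [0,0,1,0],
    [0,0,0.8,0],
    [0,0,0.7,0],
    [0,0,0,0],
  ],
)

```text
time: 17.75
eef_pos: [0.468, -0.0327, 0.0765]
tcp_rot: [0.999, -0.046, -0.002, -0.0]
contact_force: [-1.0, 0.3, 0.1]
gripper_width: 0.0539
gripper_force: 0.0
```

Emit:
apply_moves(
  plan=[
    [0,0,0.5,0],
    [0,0,0.5,0],
    [0,0,0.5,0],
    [0,0,0.5,0],
    [0,0,0.4,0],
    [0,0,0,0],
  ],
)

```text
time: 18.25
eef_pos: [0.469, -0.0329, 0.0538]
tcp_rot: [0.999, -0.046, -0.001, -0.0]
contact_force: [-0.7, -0.0, -1.0]
gripper_width: 0.0541
gripper_force: 0.0
```

Emit:
apply_moves(
  plan=[
    [0,0,0,0],
    [0,0,0,0],
    [0,0,0,0],
    [0,0,0,0],
    [0,0,0,0],
  ],
  fingers=4.0,
)

```text
time: 18.67
eef_pos: [0.4698, -0.0331, 0.0548]
tcp_rot: [0.999, -0.046, -0.0, -0.0]
contact_force: [-0.2, -0.5, -0.9]
gripper_width: 0.0472
gripper_force: 31.0
```

Emit:
apply_moves(
  plan=[
    [0,0,-0.5,0],
    [0,0,-1.5,0],
    [0,0,-2.5,0],
    [0,0,-2.5,0],
    [0,0,-2,0],
    [0,0,-1,-3.2],
    [0,0,0,-3.2],
    [0,0,0,-3.2],
  ],
)

```text
time: 19.33
eef_pos: [0.4709, -0.0333, 0.1567]
tcp_rot: [0.999, 0.039, 0.002, 0.0]
contact_force: [-0.7, 0.1, -2.8]
gripper_width: 0.0475
gripper_force: 31.4
```

```bash
python3 dx.py .0468 .073; python3 go.py white W .053
```

```text
-6 [[322.0, 235.9], [322.2, 253.6]]
-3 [[322.0, 230.3], [322.3, 247.4]]
0 [[322.0, 224.5], [322.3, 241.0]]
3 [[322.1, 218.7], [322.4, 234.5]]
200 13 104 22 | 203 11 127 22 | 206 9 121 21 | 209 13 128 18 | 212 10 53 29 | 215 68 12 84 | 218 77 22 83 | 221 77 22 82 | 224 80 24 96 | 227 73 13 138 | 230 30 8 128 | 233 36 10 130 | 236 30 8 130 | 239 30 8 131 | 242 34 10 203 | 245 36 5 245 | 248 30 4 243 | 251 30 4 244 | 254 30 4 243 | 257 30 4 243 | 260 33 11 211 | 263 30 10 156 | 266 30 9 138 | 269 30 9 138 | 272 30 7 137 | 275 35 11 138 | 278 30 9 138 | 281 36 9 138 | 284 36 9 138 | 
t 19.38 p [ 0.4703 -0.0332  0.156 ] w 0.0471 F [-1.2 -1.1 -1.8] now-axes [16.97 -8.2  10.3 ] target-axes [16.91 -8.31 10.3 ] turn 0.4
W {'yellow': array([ 0.643 , -0.0755]), 'red': array([ 0.6379, -0.0067]), 'white': array([0.6329, 0.0621]), 'blue': array([0.6278, 0.1309])}
```

Emit:
apply_moves(
  plan=[
    [1.1,-0.5,0,0.3],
    [2.2,-1.1,0,0],
    [2.8,-1.4,0,0],
    [2.9,-1.4,0,0],
    [2.9,-1.45,0,0],
    [2.7,-1.3,0,0],
    [1.6,-0.8,0,0],
    [0.85,-0.4,0,0],
  ],
)

```text
time: 20.05
eef_pos: [0.6364, 0.0643, 0.1544]
tcp_rot: [0.999, 0.035, 0.001, -0.0]
contact_force: [0.0, -0.0, -1.3]
gripper_width: 0.0472
gripper_force: 31.3
```

Emit:
apply_moves(
  plan=[
    [0,0,1,0],
    [0,0,2,0],
    [0,0,2,0],
    [0,0,1.5,0],
    [0,0,0.5,0],
    [0,0,0,0],
    [0,0,0,0],
  ],
)

```text
time: 20.63
eef_pos: [0.6333, 0.0618, 0.0845]
tcp_rot: [0.999, 0.035, -0.001, 0.0]
contact_force: [-0.8, -0.1, -1.7]
gripper_width: 0.0472
gripper_force: 31.4
```

```bash
python3 go.py white W .0545 .0015; python3 lid.py red
```

```text
t 20.63 p [0.6333 0.0618 0.0845] w 0.0472 F [-0.8 -0.1 -1.7] now-axes [ 0.11 -0.03  3.  ] target-axes [ 0.11 -0.03  3.  ] turn -0.21
W {'yellow': array([ 0.643 , -0.0755]), 'red': array([ 0.6379, -0.0067]), 'white': array([0.6344, 0.0622]), 'blue': array([0.6278, 0.1309])}
red W bbox [ 396  205   90   83 5595] pred [444.9 254.9] est [ 0.641  -0.0071] bboxc [ 0.6429 -0.0035] G/W [ 0.6379 -0.0067]
```

Emit:
apply_moves(
  plan=[
    [0.1,-0.1,0.6,0],
    [0,0,0.6,0],
    [0,0,0.6,0],
    [0,0,0.4,0],
    [0,0,0.3,0],
    [0,0,0.2,0],
    [0,0,0.1,0],
    [0,0,0,0],
  ],
)

```text
time: 21.35
eef_pos: [0.6348, 0.0633, 0.0565]
tcp_rot: [0.999, 0.035, -0.0, -0.0]
contact_force: [0.1, 0.5, -1.7]
gripper_width: 0.0474
gripper_force: 31.4
```

Emit:
apply_moves(
  plan=[
    [0,0,0.05,0],
    [0,0,0.05,0],
    [0,0,0.05,0],
    [0,0,0,0],
  ],
)

```text
time: 21.68
eef_pos: [0.635, 0.0633, 0.0554]
tcp_rot: [0.999, 0.035, 0.0, 0.0]
contact_force: [0.1, -0.6, -2.4]
gripper_width: 0.047
gripper_force: 31.4
```

Emit:
apply_moves(
  plan=[
    [0,0,0.05,0],
    [0,0,0.05,0],
    [0,0,0,0],
    [0,0,0,0],
  ],
)

```text
time: 22.02
eef_pos: [0.6352, 0.0633, 0.0545]
tcp_rot: [0.999, 0.035, 0.0, 0.0]
contact_force: [-0.3, 0.7, -0.1]
gripper_width: 0.0472
gripper_force: 31.4
```

Emit:
apply_moves(
  plan=[
    [0,0,0.05,0],
    [0,0,0.05,0],
    [0,0,0,0],
  ],
)

```text
time: 22.27
eef_pos: [0.6355, 0.0633, 0.0544]
tcp_rot: [0.999, 0.035, 0.0, 0.0]
contact_force: [-1.5, -0.4, 4.7]
gripper_width: 0.0468
gripper_force: 31.9
```

Touched down. Release and go for blue.

Emit:
apply_moves(
  plan=[
    [0,0,0,0],
    [0,0,0,0],
    [0,0,0,0],
    [0,0,-1,0],
    [0,0,-2,0],
    [0,0,-3,0],
    [0,0,-3,0],
    [0,0,-1,0],
  ],
  fingers=5.4,
)

```text
time: 22.93
eef_pos: [0.6383, 0.0633, 0.1594]
tcp_rot: [0.999, 0.035, 0.005, 0.0]
contact_force: [1.3, -0.0, 1.3]
gripper_width: 0.0535
gripper_force: 0.0
```

Emit:
apply_moves(
  plan=[
    [0,0,0,4.6],
    [0,0,0,4.6],
    [0,0,0,0],
  ],
)

```text
time: 23.18
eef_pos: [0.635, 0.0634, 0.1537]
tcp_rot: [0.999, -0.046, 0.0, -0.0]
contact_force: [0.2, -0.3, 0.6]
gripper_width: 0.0541
gripper_force: 0.0
```

```bash
python3 go.py blue G .12
```

```text
t 23.18 p [0.635  0.0634 0.1537] w 0.0541 F [ 0.2 -0.3  0.6] now-axes [-15.52  18.11   3.37] target-axes [-15.49  18.13   3.37] turn 0.09
W {'yellow': array([ 0.643 , -0.0755]), 'red': array([ 0.6379, -0.0067]), 'white': array([0.6329, 0.0621]), 'blue': array([0.6278, 0.1309])}
```

Emit:
apply_moves(
  plan=[
    [-1,1.2,0,0],
    [-2,2.4,0,0],
    [-2.5,2.9,0,0],
    [-2.5,2.9,0,0],
    [-2.5,2.9,0,0],
    [-2.5,2.9,0,0],
    [-1.5,1.8,0,0],
    [-0.9,1.05,0,0],
  ],
)

```text
time: 23.85
eef_pos: [0.4626, -0.1039, 0.1525]
tcp_rot: [0.999, -0.045, -0.001, 0.0]
contact_force: [-0.6, -0.5, 0.1]
gripper_width: 0.0541
gripper_force: 0.0
```

Emit:
apply_moves(
  plan=[
    [0,0,1,0],
    [0,0,1,0],
    [0,0,1.3,0],
    [0,0,0,0],
    [0,0,0,0],
  ],
)

```text
time: 24.27
eef_pos: [0.4646, -0.1014, 0.1185]
tcp_rot: [0.999, -0.044, -0.002, -0.001]
contact_force: [0.2, -0.2, 0.6]
gripper_width: 0.0538
gripper_force: 0.0
```

```bash
python3 lid.py blue; python3 go.py blue G .0535
```

```text
blue G bbox [ 286  192   71   70 3846] pred [323.9 230.4] est [ 0.465  -0.1014] bboxc [ 0.4665 -0.1014] G/W [ 0.4639 -0.1028]
t 24.32 p [ 0.4653 -0.1017  0.1194] w 0.0537 F [ 0.1 -0.  -0.6] now-axes [-0.13  0.12  6.59] target-axes [-0.13  0.12  6.59] turn 0.25
W {'yellow': array([ 0.643 , -0.0755]), 'red': array([ 0.6379, -0.0067]), 'white': array([0.6329, 0.0621]), 'blue': array([0.6278, 0.1309])}
```

Centred to within 1 mm. Descend, grip and lift.

Emit:
apply_moves(
  plan=[
    [0,0,0.8,0],
    [0,0,1,0],
    [0,0,1,0],
    [0,0,0.8,0],
    [0,0,0.6,0],
    [0,0,0,0],
  ],
)

```text
time: 24.82
eef_pos: [0.4637, -0.102, 0.0762]
tcp_rot: [0.999, -0.045, -0.002, -0.001]
contact_force: [-0.8, -0.7, -0.1]
gripper_width: 0.0541
gripper_force: 0.0
```

Emit:
apply_moves(
  plan=[
    [0,0,0.5,0],
    [0,0,0.5,0],
    [0,0,0.5,0],
    [0,0,0.5,0],
    [0,0,0.3,0],
    [0,0,0,0],
  ],
)

```text
time: 25.32
eef_pos: [0.4646, -0.1023, 0.0544]
tcp_rot: [0.999, -0.045, -0.001, -0.0]
contact_force: [-0.2, -0.2, -0.5]
gripper_width: 0.054
gripper_force: 0.0
```

Emit:
apply_moves(
  plan=[
    [0,0,0,0],
    [0,0,0,0],
    [0,0,0,0],
    [0,0,0,0],
    [0,0,0,0],
  ],
  fingers=4.0,
)

```text
time: 25.73
eef_pos: [0.4652, -0.1026, 0.0553]
tcp_rot: [0.999, -0.045, -0.0, 0.0]
contact_force: [-1.1, 0.6, -1.8]
gripper_width: 0.047
gripper_force: 31.0
```

Emit:
apply_moves(
  plan=[
    [0,0,-0.5,0],
    [0,0,-1.5,0],
    [0,0,-2.5,0],
    [0,0,-2.5,0],
    [0,0,-2,0],
    [0,0,-1,-3.2],
    [0,0,0,-3.2],
    [0,0,0,-3.2],
  ],
)

```text
time: 26.4
eef_pos: [0.4663, -0.103, 0.1572]
tcp_rot: [0.999, 0.04, 0.002, 0.001]
contact_force: [0.3, -0.2, -1.4]
gripper_width: 0.0473
gripper_force: 31.3
```

```bash
python3 dx.py .0468 .073; python3 go.py blue W .053
```

```text
-6 [[322.1, 235.9], [322.3, 253.7]]
-3 [[322.1, 230.3], [322.4, 247.4]]
0 [[322.2, 224.5], [322.5, 241.0]]
3 [[322.2, 218.7], [322.5, 234.5]]
200 14 156 88 | 203 13 155 89 | 206 14 159 88 | 209 14 160 89 | 212 13 155 89 | 215 17 71 129 | 218 19 63 134 | 221 23 39 110 | 224 23 39 112 | 227 60 9 149 | 230 109 189 100 | 233 110 189 100 | 236 110 184 101 | 239 110 190 102 | 242 110 186 137 | 245 110 183 212 | 248 110 188 206 | 251 110 188 206 | 254 110 190 204 | 257 110 188 205 | 260 110 188 174 | 263 110 187 108 | 266 110 187 108 | 269 110 187 108 | 272 110 187 108 | 275 110 187 108 | 278 110 187 108 | 281 110 187 108 | 284 110 182 108 | 
t 26.45 p [ 0.4657 -0.1027  0.1565] w 0.047 F [ 0.6 -0.1 -2.3] now-axes [ 18.07 -21.96  10.35] target-axes [ 17.88 -22.12  10.35] turn 0.5
W {'yellow': array([ 0.643 , -0.0755]), 'red': array([ 0.6379, -0.0067]), 'white': array([0.6329, 0.0621]), 'blue': array([0.6278, 0.1309])}
```

Emit:
apply_moves(
  plan=[
    [1.1,-1.3,0,0.4],
    [2,-2.5,0,0],
    [2.4,-3,0,0],
    [2.4,-3,0,0],
    [2.4,-3,0,0],
    [2.4,-3,0,0],
    [2.4,-3,0,0],
    [1.8,-2.1,0,0],
  ],
)

```text
time: 27.12
eef_pos: [0.6203, 0.1209, 0.1553]
tcp_rot: [0.999, 0.035, 0.0, -0.0]
contact_force: [0.0, -1.2, -0.3]
gripper_width: 0.0467
gripper_force: 31.4
```

Emit:
apply_moves(
  plan=[
    [1.1,-1.2,0,0],
    [0,0,1,0],
    [0,0,2,0],
    [0,0,2,0],
    [0,0,1.5,0],
    [0,0,0.5,0],
    [0,0,0,0],
    [0,0,0,0],
  ],
)

```text
time: 27.78
eef_pos: [0.6288, 0.13, 0.0852]
tcp_rot: [0.999, 0.035, -0.0, 0.0]
contact_force: [0.1, 0.5, -1.1]
gripper_width: 0.0473
gripper_force: 31.4
```

```bash
python3 go.py blue W .055 .0015; python3 lid.py white
```

```text
t 27.78 p [0.6288 0.13   0.0852] w 0.0473 F [ 0.1  0.5 -1.1] now-axes [ 0.06 -0.1   3.02] target-axes [ 0.06 -0.1   3.02] turn -0.22
W {'yellow': array([ 0.643 , -0.0755]), 'red': array([ 0.6379, -0.0067]), 'white': array([0.6329, 0.0621]), 'blue': array([0.6293, 0.131 ])}
white W bbox [ 388  187   96  100 6412] pred [443.1 255.1] est [0.6366 0.0638] bboxc [0.6436 0.0683] G/W [0.6329 0.0621]
```

Emit:
apply_moves(
  plan=[
    [0.05,-0.2,0.6,0],
    [0,0,0.6,0],
    [0,0,0.6,0],
    [0,0,0.4,0],
    [0,0,0.3,0],
    [0,0,0.2,0],
    [0,0,0.1,0],
    [0,0,0,0],
  ],
)

```text
time: 28.5
eef_pos: [0.6294, 0.1326, 0.0569]
tcp_rot: [0.999, 0.035, -0.0, 0.0]
contact_force: [-0.7, -0.0, -1.0]
gripper_width: 0.047
gripper_force: 31.4
```

Emit:
apply_moves(
  plan=[
    [0,0,0.05,0],
    [0,0,0.05,0],
    [0,0,0.05,0],
    [0,0,0.05,0],
    [0,0,0,0],
    [0,0,0,0],
  ],
)

```text
time: 29.0
eef_pos: [0.6296, 0.1326, 0.0554]
tcp_rot: [0.999, 0.035, 0.0, -0.0]
contact_force: [0.7, -0.7, -0.7]
gripper_width: 0.0473
gripper_force: 31.4
```

Emit:
apply_moves(
  plan=[
    [0,0,0.05,0],
    [0,0,0.05,0],
    [0,0,0,0],
  ],
)

```text
time: 29.25
eef_pos: [0.6299, 0.1327, 0.0551]
tcp_rot: [0.999, 0.035, 0.0, 0.0]
contact_force: [-0.5, 0.2, 3.1]
gripper_width: 0.0473
gripper_force: 31.8
```

Touched down. Release, rise, and back off to the robot's side to clear the view.

Emit:
apply_moves(
  plan=[
    [0,0,0,0],
    [0,0,0,0],
    [0,0,0,0],
    [0,0,-1,0],
    [0,0,-2,0],
    [0,0,-3,0],
    [0,0,-4,0],
    [0,0,-4,0],
  ],
  fingers=5.4,
)

```text
time: 29.92
eef_pos: [0.6285, 0.1325, 0.195]
tcp_rot: [0.999, 0.035, -0.001, 0.0]
contact_force: [0.7, -0.0, 0.5]
gripper_width: 0.054
gripper_force: 0.0
```

Emit:
apply_moves(
  plan=[
    [-2,-2,-3,0],
    [-3,-3,0,0],
    [-3,-3,0,0],
    [-3,-3,0,0],
    [-3,-3,0,0],
    [-3,-3,0,0],
    [-2,-3,0,0],
    [-2,-3,0,0],
  ],
)

```text
time: 30.58
eef_pos: [0.4051, 0.3459, 0.2253]
tcp_rot: [0.999, 0.035, 0.001, -0.0]
contact_force: [1.0, 0.2, -0.3]
gripper_width: 0.0538
gripper_force: 0.0
```

Emit:
apply_moves(
  plan=[
    [-1,-3,0,0],
    [0,-3,0,0],
    [0,-3,0,0],
    [0,-3,0,0],
    [0,-2,0,0],
    [0,0,0,0],
  ],
)

```text
time: 31.08
eef_pos: [0.3863, 0.4875, 0.2252]
tcp_rot: [0.999, 0.037, 0.001, -0.002]
contact_force: [-0.4, -0.6, 0.5]
gripper_width: 0.0541
gripper_force: 0.0
```

```bash
python3 -c "
from h import *
grab('side','s9.png');f=grab('top'); cv2.imwrite('pics/t9.png',cv2.resize(f['pixels'][90:320,195:405],None,fx=2.5,fy=2.5,interpolation=2)); print(manip.state()['contact_force'],manip.state()['time'])"
```

```text
[-0.64072646  0.05226661 -0.27256722] 31.1833
```

View pics/t9.png

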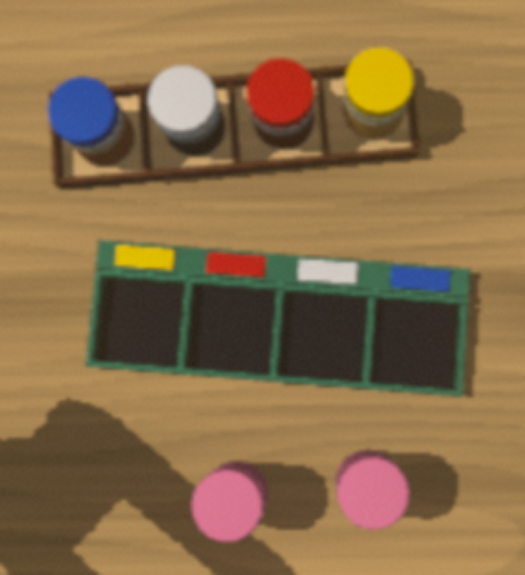

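View pics/s9.png

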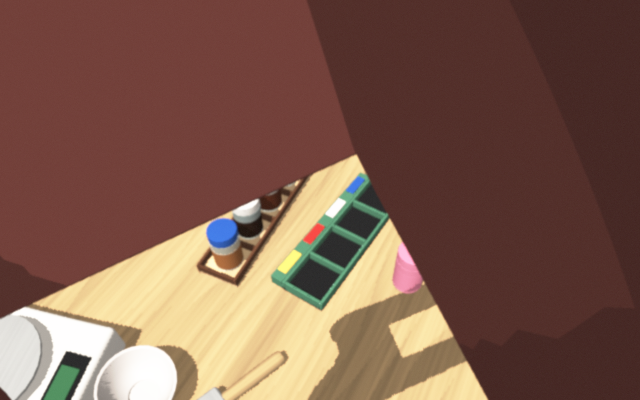

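The top view shows the wooden rack with blue, white, red and yellow from left to right, each upright in its own compartment. The green rack is empty and the pinks are untouched. I'll do a quick numeric check, then hand in.

Run:
```python
from h import *
from go import W,c,r
f=grab('top');hsv=cv2.cvtColor(f['pixels'],cv2.COLOR_BGR2HSV);H,S,V=[hsv[...,i].astype(int) for i in range(3)]
M={'yellow':(H>20)&(H<33)&(S>190)&(V>110),'red':((H<6)|(H>174))&(S>150)&(V>90),'white':(S<50)&(V>130),'blue':(H>100)&(H<125)&(S>120)&(V>80)}
ok=True
for k,m in M.items():
    m=m.copy();m[:100]=0;m[175:]=0;m[:,:205]=0;m[:,375:]=0
    n,l,s,ce=cv2.connectedComponentsWithStats(m.astype('uint8'));i=1+s[1:,4].argmax()
    e=onplane(f,[ce[i]],.084)[0][:2]-W[k]; print(k,s[i],np.round(e*1e3,1)); ok&=np.abs(e).max()<.0075
print(ok)
if ok: print(manip.close_job())
```

```text
yellow [333 109  28  27 594] [ 1.8 -1. ]
red [294 114  26  27 554] [-0.2 -0.2]
white [254 117  28  26 567] [ 1.6 -0. ]
blue [215 122  26  25 528] [-0.6  0.8]
True
the job is handed in; nothing more can be done
None
```

The job is handed in at about 31 s: from left to right the wooden rack now holds blue, white, red and yellow, all upright and within about 2 mm of their compartment centres, with one slip on the way (the gripper met about 18 N at the first grasp, probably on the red lid, under the 40 N limit).

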